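# Set the timing pulley of the slide stainer to its pointer

## Task

The two belt pulleys of the slide stainer's drive stand on the worktop with the belt off. Turn the larger pulley until the engraved mark on its rim faces the fixed pointer on its own stand, ready for the belt, and let go of it. Leave the smaller pulley as it is set.

Things in the scene. Friction and masses are not known exactly. Their poses are not given: they have to be found in the camera images.
- big_pulley: The larger of two aluminium toothed pulleys lying flat on fixed grey stands. Its rim is an upright ring: outer diameter 140 mm, wall 10 mm, standing 26 mm above the web; inside it only a low hub (30 mm wide, 11 mm above the web). Origin: on the axis at the height of the rim's top, 64 mm above the worktop; z up, x to the mark. Turns either way, no stops, drag about 2 N at the rim, stays where left.
- big_mark (a point): Engraved mark of the larger pulley: a black radial line 5 mm wide from near the hub across the web, over the rim's top and down its outside. This point: on the rim's top outer edge, 70 mm from the axis. Below the rim a flange sticks out 3 mm; the stand's base plate lies 54 mm below the rim's top.
- big_pointer (a point): Fixed pointer of the larger pulley: a black cone 18 mm long, 15 mm thick at its root, that points level at the pulley's axis, on a grey post (20 mm wide, 82 mm high, 24 to 38 mm outside the rim). This point: its tip, 6 mm outside the rim and 7 mm above the rim's top. It does not move.
- small_mark (a point): Engraved mark of the smaller pulley, which is alike but 84 mm in outer diameter, on its own stand with its own pointer. This point: on its rim's top outer edge, 42 mm from its axis, 64 mm above the worktop. To be left alone.

How it is judged:
By the outcome, as a careful person would: the job done as asked, in the order asked, and still so for the second after the job is handed in, with the robot touching nothing.
It also fails if it takes over 35 s, if anything falls off the work surface, if the arm or the gripper's body presses on something with over 40 N, if the wrist force passes 120 N, or if a joint passes its speed limit or range.

## Robot

A 6-joint arm with a two-finger parallel gripper is mounted at the origin on a cart in front of the work surface, level with it; the furniture and walls round the work are solid. World frame = base frame: x ahead of the robot, y to its left, z up, the work surface at z = 0. Lengths are in m, angles in degrees, forces in N, time in s.
With the tool pointing down it reaches from about 0.375 to 0.9 m from the base axis. Payload 3.1 kg.
Tool frame: the origin (TCP) lies at the very end of the fingers, on their centre line; the grasp point (between the pads) lies 19 mm behind it; z points along the fingers, y is the direction in which the jaws open and shut (so a half turn about z gives the same grasp; the last joint's range is limited). The gripper opens to 87 mm and grips with 3 to 60 N. Pads are 19 mm wide; open, the fingers measure 117 mm over their backs; the gripper's body (75 mm by 190 mm) begins 51 mm behind the grasp point.
Start: joints at [-84.884, 30.224, 82.088, -0, 67.689, -10.227], TCP at [0.165, -0.603, 0.223] pointing down, gripper open.
Joint ranges: [-176.69, 176.69], [-43.24, 126.21], [12.49, 139.97], [-82, 262], [0, 151.66], [-163.58, 163.58]. Speed limits (degrees/s): [159.86, 159.86, 180, 180, 180, 180].

## Interface

Orientations are given as a 3x3 rotation matrix whose columns are the frame's x, y, z axes.
In Python, from rig import readout, capture, camera_model, bot, spot_in, regions_of gives the robot as it stands.
- The arm moves only by the tool send_rows, never from a script. Its argument "moves" is a list that holds one entry, the list of rows, each a list of 7 numbers: the turn, a rotation vector about the tool's x, y, z in degrees, then the shift along the tool's x, y, z in cm, then the opening, from -1 (shut) to 1 (fully open). A call has exactly 5 rows; each row shifts and turns the commanded pose from where the row before left it, along the tool's axes as they then stand; what a row does not reach is not made up. A row lasts 1/10 s, in which the tool goes at most 50 mm and 8.59 degrees, less where a joint would pass 70% of its speed; a pose out of reach is approached as far as the arm can. A call with a gripper value outside its range is refused whole. The fingers move at their own pace and stop on an object; the grip force is fixed at half the most. Time passes only in rows, so rows that do not move let the fingers close, or fill a call up. It gives the time, the measured TCP pose, the force and the opening at its end, in the units of the state.
- readout.read_state(): the state, without advancing time (a new reading comes with each control period).
- capture(name): name is "scene" or "top"; returns the picture (400x640x3 uint8, blue, green, red); there is no depth.
- camera_model(name): a dict with "camera_matrix" (3x3 intrinsics, pixels), "pose" (4x4, takes a point from camera to world coordinates). Camera axes: x right, y up, looking along -z (the intrinsics and any distortion apply to the point x, -y, -z); pixel columns grow to the right and rows downward; lengths in m; the calibration is good to about 2 mm. A picture is of the moment at which its call begins. camera_model takes no time and is no camera call.
- bot.hand_in(): hands the job in, once; it reports no verdict.
Trained networks look in the newest picture that a camera, given by its name, has taken for a name from the list of things; names that differ only in an ending like _2 or _b are one class to them, and where a whole thing is asked for, a point or a joint stands for the part that bears it (a point fixed in the world has none). Each returns a list of dicts, best first, with "p" (0 to 1); they miss things now and then, are a little off and sometimes report something else, mostly with a low value. They report only what shows in the picture. A call takes as long as a camera call.
- spot_in(camera, thing): "location" ([x, y, z] in m, in world coordinates, good to about 4 mm: the middle of the surface that is visible of it).
- regions_of(camera, thing): "mask" (400x640 bool, what is visible of it).
The state is a dict: "time_s": time; "joint_positions": joint angles; "qvel": joint speeds; "tau": joint torques, N m; "position": TCP position; "tcp_rot": TCP orientation; "force": force on the tool from outside, world axes, zero at the start; "moment": the same for the moment, N m; "opening": opening from 0.0 (shut) to 1.0 (fully open).
Only numpy, scipy, OpenCV 4.12 (cv2) and the standard library are available. Lean on these libraries where they do the work, as an engineer would, in place of code of your own. Each camera call takes 0.05 s, during which the arm holds its last target. There are 200 camera calls.

## Working session

There is one attempt and no reset: what is moved stays moved. The work goes in short steps, Python scripts to look and compute and a tool call to move; the robot and the scene stay as the last step left them, time stands still between calls to the robot, and variables do not carry over. Pictures are saved under pics/ and viewed, about 8 in all and at most 12, crops included, and the job is handed in when it is done.

Besides the shell and the picture viewer there is one more tool, called after "Request:" as name(argument=value, ...), one argument or row to a line, values as JSON. send_rows: Moves the arm, as the interface text tells. Its arguments: {"type":"object","properties":{"moves":{"type":"array","items":{"type":"array","items":{"type":"array","items":{"type":"number"}}}}},"required":["moves"]}

```bash
mkdir -p pics; ls
python3 - <<'E'
from rig import readout, capture, camera_model, bot, spot_in, regions_of
import cv2,numpy as np
s=readout.read_state();print(s['time_s'],s['position'],np.round(s['tcp_rot'],3).tolist(),s['opening'])
a=capture("scene");b=capture("top")
cv2.imwrite("pics/a.png",a);cv2.imwrite("pics/b.png",b)
for c in("scene","top"):
  m=camera_model(c);print(c,np.round(m['camera_matrix'],1).tolist(),np.round(m['pose'],3).tolist(),[k for k in m])
  for t in("big_pulley","big_mark","big_pointer","small_mark"):
    print(t,[(np.round(d['location'],4).tolist(),round(d['p'],2)) for d in spot_in(c,t)[:3]])
E
```

```text
pics
0.0 [ 0.16532757 -0.60200748  0.22160622] [[0.964, 0.265, -0.0], [0.265, -0.964, 0.002], [0.0, -0.002, -1.0]] 0.9993517160241349
scene [[374.4, 0.0, 320.3], [0.0, 374.4, 205.8], [0.0, 0.0, 1.0]] [[0.92, 0.158, -0.359, 0.262], [-0.391, 0.424, -0.817, -0.683], [0.023, 0.892, 0.452, 0.49], [0.0, 0.0, 0.0, 1.0]] ['camera_matrix', 'pose']
big_pulley [([0.523, 0.1496, 0.0477], 0.93)]
big_mark [([0.5271, 0.1529, 0.0484], 0.94)]
big_pointer [([0.5301, 0.1149, 0.0368], 0.56)]
small_mark [([0.5324, -0.1951, 0.0514], 0.76)]
top [[365.6, 0.0, 319.4], [0.0, 365.6, 201.0], [0.0, 0.0, 1.0]] [[-0.022, 0.985, -0.171, 0.436], [-1.0, -0.023, -0.003, 0.018], [-0.007, 0.171, 0.985, 0.956], [0.0, 0.0, 0.0, 1.0]] ['camera_matrix', 'pose']
big_pulley [([0.5216, 0.157, 0.0376], 0.91)]
big_mark [([0.5229, 0.1582, 0.0386], 0.92)]
big_pointer [([0.5268, 0.1497, 0.0367], 0.73)]
small_mark [([0.5319, -0.1793, 0.0471], 0.75)]
```

View pics/a.png

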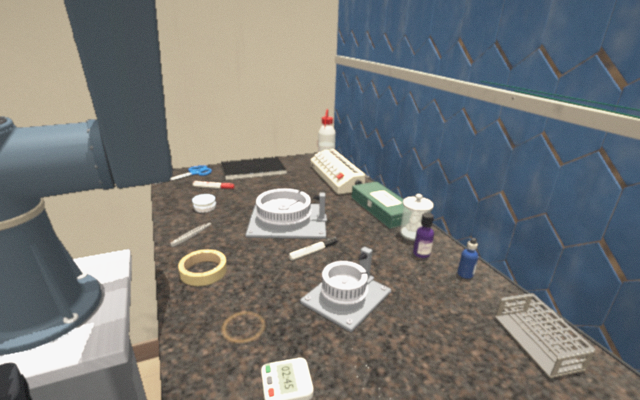

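View pics/b.png

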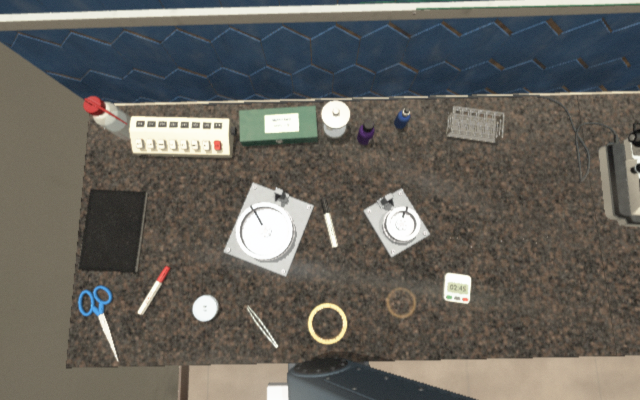

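The top view shows the big pulley at about (266,231), with its mark towards (252,207) and its pointer at about (281,196). Next I'll rectify the view onto the rim-top plane to measure these.

```bash
cat > h.py <<'E'
from rig import readout, capture, camera_model, bot, spot_in, regions_of
import cv2,numpy as np
def P(c):
    m=camera_model(c);K=np.array(m['camera_matrix']);T=np.linalg.inv(np.array(m['pose']))
    return K@np.diag([1,-1,-1])@T[:3]
def H(c,z): # plane xy -> pixel
    p=P(c);return np.c_[p[:,0],p[:,1],p[:,2]*z+p[:,3]]
def rect(img,c,z,cx,cy,half,n):
    # output: col-> -y, row-> -x
    s=2*half/n
    A=np.array([[0,-s,cx+half],[-s,0,cy+half],[0,0,1]])
    return cv2.warpPerspective(img,H(c,z)@A,(n,n),flags=cv2.INTER_CUBIC|cv2.WARP_INVERSE_MAP)
def unproj(c,z,u,v):
    q=np.linalg.solve(H(c,z),[u,v,1]);return q[:2]/q[2]
E
python3 - <<'E'
from h import *
b=cv2.imread("pics/b.png");a=cv2.imread("pics/a.png")
r=[rect(b,"top",.064,.525,.155,.13,390),rect(a,"scene",.064,.525,.155,.13,390)]
cv2.imwrite("pics/c.png",np.hstack(r))
E
```

```text
(no output)
```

View pics/c.png

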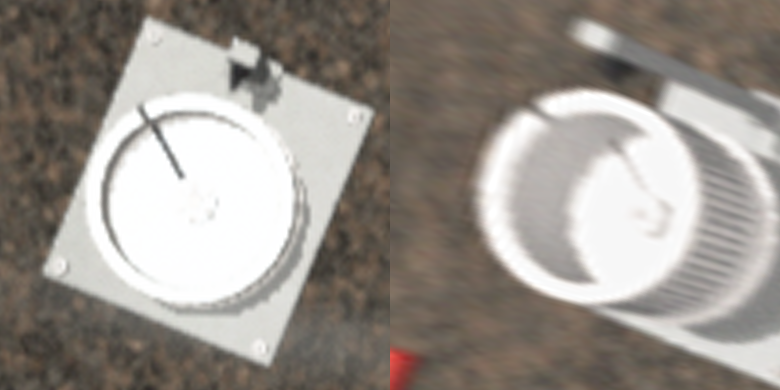

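Run:
```python
from h import *
b=cv2.imread("pics/b.png");a=cv2.imread("pics/a.png")
C=(.5225,.156)
for c,im in(("top",b),("scene",a)):
  # centre from ring-edge radial fit
  g=cv2.cvtColor(rect(im,c,.064,*C,.11,880),cv2.COLOR_BGR2GRAY).astype(float) # 4px/mm
  pts=[]
  for t in np.arange(0,360,3):
    r=np.arange(60,78,.25);th=np.radians(t)
    px=440-4*r*np.sin(th);py=440-4*r*np.cos(th)
    v=cv2.GaussianBlur(cv2.remap(g.astype(np.float32),px.astype(np.float32)[None],py.astype(np.float32)[None],1),(0,0),3)[0]
    d=np.diff(v);k=np.argmin(d);pts.append((t,r[k],d[k]))
  p=np.array(pts);th=np.radians(p[:,0])
  A=np.c_[np.ones(len(p)),np.cos(th),np.sin(th)]
  w=np.ones(len(p),bool)
  for _ in range(8):
    s=np.linalg.lstsq(A[w],p[w,1],rcond=None)[0];e=abs(A@s-p[:,1]);w=e<max(1.2,np.median(e)*1.5)
  cx,cy=C[0]+s[1]/1e3,C[1]+s[2]/1e3
  print(c,"R",s[0].round(1),"C",round(cx,4),round(cy,4),w.sum())
  for rr in(63,65,67,69):
    t=np.arange(0,60,.5);th=np.radians(t)
    q=np.c_[cx+rr/1e3*np.cos(th),cy+rr/1e3*np.sin(th),np.ones(len(t))]@H(c,.064).T
    q=(q[:,:2]/q[:,2:]).astype(np.float32)
    v=cv2.remap(cv2.cvtColor(im,6).astype(np.float32),q[None,:,0].copy(),q[None,:,1].copy(),1)[0]
    v=v.max(initial=0)-v if 0 else np.median(v)-v; v[v<25]=0
    print(rr,"mark ang",(t*v).sum()/max(v.sum(),1),t[v.argmax()])
z=rect(b,"top",.071,.60,.125,.045,560)
z2=cv2.resize(a[185:230,295:340],(560,560),interpolation=2)[:, :240]
cv2.imwrite("pics/d.png",np.hstack([z,z2]))
```

```text
top R 69.8 C 0.5229 0.1589 95
63 mark ang 28.699726030684126 29.0
65 mark ang 28.621858901618015 29.0
67 mark ang 28.7815020242915 28.0
69 mark ang 28.452878509477614 29.0
scene R 72.7 C 0.5229 0.1528 75
63 mark ang 28.78036264255763 28.0
65 mark ang 29.85007601770236 29.5
67 mark ang 30.60194847356575 31.0
69 mark ang 31.267171327776143 32.0
```

View pics/d.png

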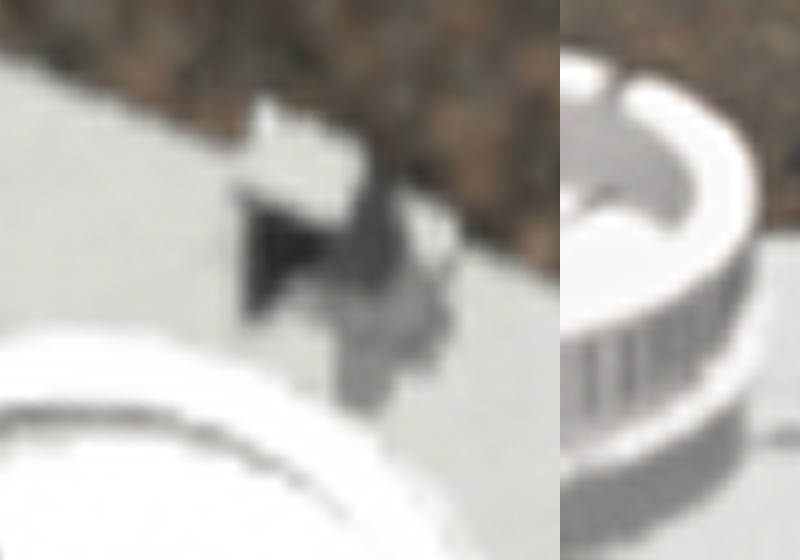

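```bash
cat >> h.py <<'E'
from scipy.linalg import logm
CEN=np.array([.5227,.156])
def rowsto(theta_grip,rad,z,n,flip=True,cen=CEN):
    s=readout.read_state();T=np.eye(4);T[:3,:3]=s['tcp_rot'];T[:3,3]=s['position']
    u,_,v=np.linalg.svd(T[:3,:3]);T[:3,:3]=u@v
    th=np.radians(theta_grip);f=np.radians(theta_grip-(180 if flip else 0));c,sn=np.cos(f),np.sin(f)
    G=np.eye(4);G[:3,:3]=np.array([[-sn,c,0],[c,sn,0],[0,0,-1]])
    G[:3,3]=[cen[0]+rad*np.cos(th),cen[1]+rad*np.sin(th),z]
    L=logm(np.linalg.inv(T)@G).real/n
    w=np.degrees([L[2,1],L[0,2],L[1,0]]);v=L[:3,3]*100
    print("row",np.round(np.r_[w,v],3).tolist(),"x",n,"F",np.round(s['force'],1),"M",np.round(s['moment'],2),"pos",np.round(s['position'],4),"yaw y",round(np.degrees(np.arctan2(T[1,1],T[0,1])),2),"op",round(s['opening'],3),"t",round(s['time_s'],2))
    return T,G
E
python3 - <<'E'
from h import *
T,G=rowsto(220,.065,.14,20);print(G[:3,3])
E
```

```text
row [-0.0, -0.0, -5.733, 4.612, 0.476, 0.413] x 20 F [0.3 0.2 0.1] M [-0.01 -0.01 -0.02] pos [ 0.1654 -0.6027  0.2225] yaw y -74.66 op 0.998 t 0.5
[0.47290711 0.11421881 0.14      ]
```

Request:
send_rows(
  moves=[
    [[0,0,-5.73,4.6,0.47,0.2,-0.1],[0,0,-5.73,4.6,0.47,0.2,-0.1],[0,0,-5.73,4.6,0.47,0.2,-0.1],[0,0,-5.73,4.6,0.47,0.2,-0.1],[0,0,-5.73,4.6,0.47,0.2,-0.1]],
  ],
)

```text
time_s: 1.0
position: [0.3809, -0.5205, 0.2125]
tcp_rot: [[0.717, 0.697, 0.001], [0.697, -0.717, -0.001], [-0.0, 0.001, -1.0]]
force: [-0.1, 0.6, 0.0]
opening: 0.629
```

Request:
send_rows(
  moves=[
    [[0,0,-5.73,4.6,0.47,0.2,-0.1],[0,0,-5.73,4.6,0.47,0.2,-0.1],[0,0,-5.73,4.6,0.47,0.2,-0.1],[0,0,-5.73,4.6,0.47,0.2,-0.1],[0,0,-5.73,4.6,0.47,0.2,-0.1]],
  ],
)

```text
time_s: 1.5
position: [0.5289, -0.3452, 0.2025]
tcp_rot: [[0.294, 0.956, 0.001], [0.956, -0.294, -0.001], [-0.0, 0.001, -1.0]]
force: [1.2, 0.8, -0.4]
opening: 0.447
```

Run:
```python
from h import *
rowsto(220,.065,.14,10)
```

```text
row [0.005, 0.005, -5.712, 4.811, 0.377, 0.624] x 10 F [ 1.2  0.8 -0.4] M [ 0.01 -0.06  0.03] pos [ 0.5289 -0.3452  0.2025] yaw y -17.12 op 0.447 t 1.5
```

Request:
send_rows(
  moves=[
    [[0,0,-5.7,4.8,0.37,0.2,-0.1],[0,0,-5.7,4.8,0.37,0.2,-0.1],[0,0,-5.7,4.8,0.37,0.2,-0.1],[0,0,-5.7,4.8,0.37,0.2,-0.1],[0,0,-5.7,4.8,0.37,0.2,-0.1]],
  ],
)

```text
time_s: 2.0
position: [0.5711, -0.1102, 0.1926]
tcp_rot: [[-0.197, 0.98, 0.001], [0.98, 0.197, -0.0], [-0.001, 0.001, -1.0]]
force: [0.8, -1.0, 0.5]
opening: 0.448
```

Request:
send_rows(
  moves=[
    [[0,0,-5.7,4.8,0.37,0.7,-0.1],[0,0,-5.7,4.8,0.37,0.7,-0.1],[0,0,-5.7,4.8,0.37,0.7,-0.1],[0,0,-5.7,4.8,0.37,0.7,-0.1],[0,0,-5.7,4.8,0.37,0.7,-0.1]],
  ],
)

```text
time_s: 2.5
position: [0.4962, 0.1163, 0.1576]
tcp_rot: [[-0.641, 0.767, 0.002], [0.767, 0.641, 0.0], [-0.001, 0.002, -1.0]]
force: [-0.7, 0.3, 0.1]
opening: 0.447
```

Run:
```python
from h import *
rowsto(220,.065,.10,5)
cv2.imwrite("pics/e.png",cv2.resize(capture("scene")[150:270,190:380],(760,480),interpolation=2))
```

```text
row [0.019, 0.012, -0.025, 0.267, -0.385, 1.152] x 5 F [-0.7  0.3  0.1] M [ 0.03 -0.17  0.02] pos [0.4962 0.1163 0.1576] yaw y 39.87 op 0.447 t 2.5
```

View pics/e.png

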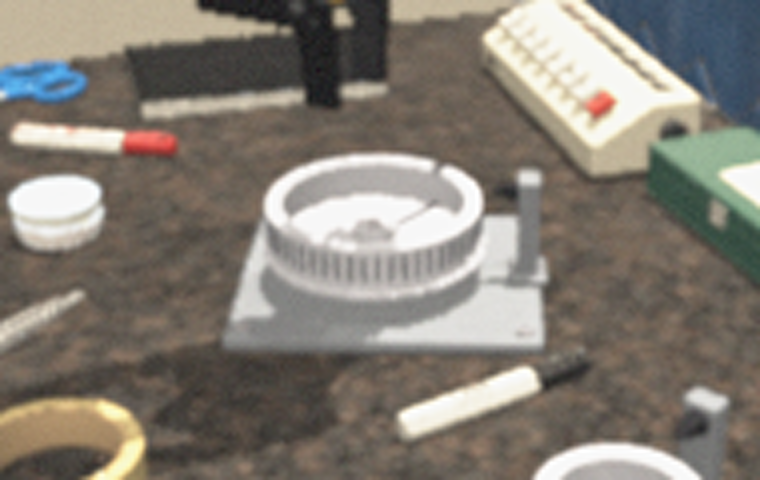

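The crop shows the gripper above and behind the pulley, with nothing in the way. Descending.

Request:
send_rows(
  moves=[
    [[0,0,0,0.27,-0.39,1.15,-0.1],[0,0,0,0.27,-0.39,1.15,-0.1],[0,0,0,0.27,-0.39,1.15,-0.1],[0,0,0,0.27,-0.39,1.15,-0.1],[0,0,0,0.27,-0.39,1.15,-0.1]],
  ],
)

```text
time_s: 3.05
position: [0.4728, 0.1124, 0.0999]
tcp_rot: [[-0.638, 0.77, 0.001], [0.77, 0.638, -0.0], [-0.001, 0.001, -1.0]]
force: [0.7, 0.2, 0.5]
opening: 0.45
```

Run:
```python
from h import *
rowsto(220,.065,.045,5)
a=cv2.resize(capture("scene")[150:250,210:330],(720,600),interpolation=2)
cv2.imwrite("pics/f.png",a)
```

```text
row [0.008, 0.007, -0.074, 0.028, 0.025, 1.097] x 5 F [0.7 0.2 0.5] M [-0.01 -0.17  0.01] pos [0.4728 0.1124 0.0999] yaw y 39.63 op 0.45 t 3.05
```

View pics/f.png

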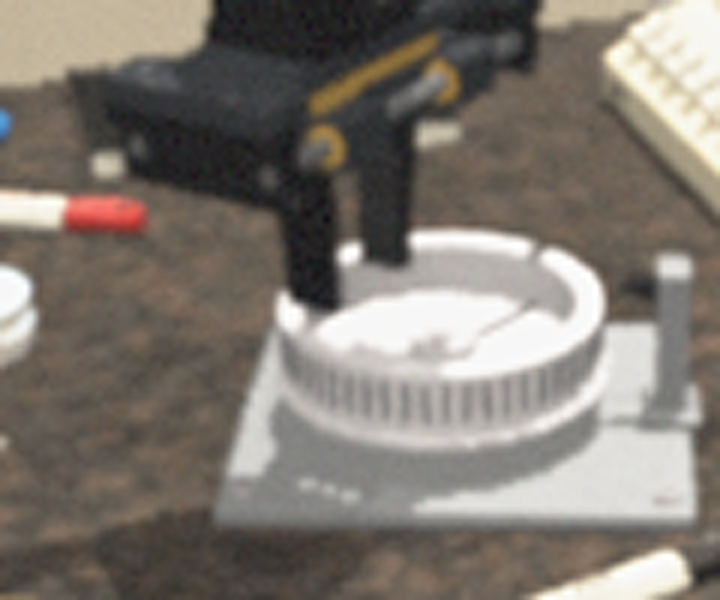

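The fingers straddle the near-left rim wall, about 36 mm above it. Continuing down slowly.

Request:
send_rows(
  moves=[
    [[0,0,0,0,0,1.1,-0.1],[0,0,0,0,0,1.1,-0.1],[0,0,0,0,0,1.1,-0.1],[0,0,0,0,0,1.1,-0.1],[0,0,0,0,0,1.0,-0.1]],
  ],
)

```text
time_s: 3.6
position: [0.4726, 0.1125, 0.045]
tcp_rot: [[-0.638, 0.77, -0.0], [0.77, 0.638, -0.0], [0.0, -0.0, -1.0]]
force: [0.3, -0.4, -0.4]
opening: 0.448
```

Request:
send_rows(
  moves=[
    [[0,0,0,0,0,0,-0.4],[0,0,0,0,0,0,-0.55],[0,0,0,0,0,0,-0.6],[0,0,0,0,0,0,-0.65],[0,0,0,0,0,0,-0.65]],
  ],
)

```text
time_s: 4.1
position: [0.4736, 0.1129, 0.0465]
tcp_rot: [[-0.638, 0.77, 0.003], [0.77, 0.638, 0.001], [-0.001, 0.003, -1.0]]
force: [1.8, 3.8, -1.4]
opening: 0.19
```

Request:
send_rows(
  moves=[
    [[0,0,0,0,0.15,0,-0.65],[0,0,0,0,0.1,0,-0.65],[0,0,0,0,0,0,-0.65],[0,0,0,0,0,0,-0.75],[0,0,0,0,0,0,-0.75]],
  ],
)

```text
time_s: 4.6
position: [0.4752, 0.1146, 0.0461]
tcp_rot: [[-0.637, 0.771, 0.002], [0.771, 0.637, 0.001], [-0.0, 0.002, -1.0]]
force: [2.9, 4.5, -0.3]
opening: 0.135
```

Request:
send_rows(
  moves=[
    [[0,0,0,0,0,0,-0.85],[0,0,0,0,0,0,-1],[0,0,0,0,0,0,-1],[0,0,0,0,0,0,-1],[0,0,0,0,0,0,-1]],
  ],
)

```text
time_s: 5.1
position: [0.4756, 0.1146, 0.0461]
tcp_rot: [[-0.638, 0.77, 0.003], [0.77, 0.638, 0.001], [-0.001, 0.002, -1.0]]
force: [3.0, 4.6, -1.3]
opening: 0.123
```

Run:
```python
from h import *
rowsto(220-12.5,.065,.045,5)
```

```text
row [0.029, 0.009, 2.422, 0.308, -0.05, 0.022] x 5 F [ 3.   4.6 -1.3] M [ 0.81 -0.56 -0.01] pos [0.4756 0.1146 0.0461] yaw y 39.61 op 0.123 t 5.1
```

Gripped: the 10.7 mm opening matches the wall and forces are small. Now turning along the arc.

Request:
send_rows(
  moves=[
    [[0,0,2.5,0.284,0.006,0,-1],[0,0,2.5,0.284,0.006,0,-1],[0,0,2.5,0.284,0.006,0,-1],[0,0,2.5,0.284,0.006,0,-1],[0,0,2.5,0.284,0.006,0,-1]],
  ],
)

```text
time_s: 5.6
position: [0.4677, 0.1257, 0.0461]
tcp_rot: [[-0.455, 0.89, 0.002], [0.89, 0.455, -0.001], [-0.001, 0.002, -1.0]]
force: [1.5, 0.4, -1.8]
opening: 0.114
```

Request:
send_rows(
  moves=[
    [[0,0,2.5,0.284,0.006,0,-1],[0,0,2.5,0.284,0.006,0,-1],[0,0,2.5,0.284,0.006,0,-1],[0,0,2.5,0.284,0.006,0,-1],[0,0,2.5,0.284,0.006,0,-1]],
  ],
)

```text
time_s: 6.1
position: [0.4621, 0.1388, 0.0461]
tcp_rot: [[-0.252, 0.968, 0.001], [0.968, 0.252, -0.001], [-0.001, 0.001, -1.0]]
force: [1.5, -0.0, -0.8]
opening: 0.119
```

Request:
send_rows(
  moves=[
    [[0,0,2.5,0.284,0.006,0,-1],[0,0,2.5,0.284,0.006,0,-1],[0,0,2.5,0.284,0.006,0,-1],[0,0,2.5,0.284,0.006,0,-1],[0,0,2.5,0.284,0.006,0,-1]],
  ],
)

```text
time_s: 6.6
position: [0.4594, 0.1527, 0.0461]
tcp_rot: [[-0.037, 0.999, -0.0], [0.999, 0.037, -0.001], [-0.001, -0.0, -1.0]]
force: [0.1, -0.6, -0.3]
opening: 0.12
```

Run:
```python
from h import *
rowsto(169,.065,.045,5)
b=capture("top");cv2.imwrite("pics/g0.png",b)
cv2.imwrite("pics/g.png",rect(b,"top",.064,.525,.155,.13,520))
```

```text
row [-0.001, 0.011, 2.62, 0.313, -0.035, 0.022] x 5 F [ 0.1 -0.6 -0.3] M [-0.14 -0.22  0.1 ] pos [0.4594 0.1527 0.0461] yaw y 2.1 op 0.12 t 6.6
```

View pics/g.png

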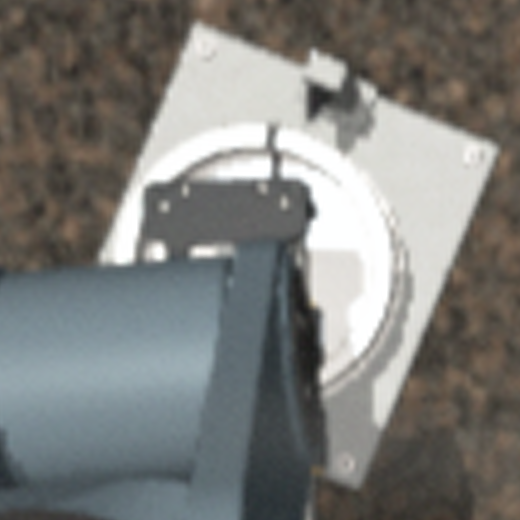

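The mark is now near (272,135), at about -6.6°, so the pulley is following. About 15° remain.

Request:
send_rows(
  moves=[
    [[0,0,2.5,0.284,0.006,0,-1],[0,0,2.5,0.284,0.006,0,-1],[0,0,2.5,0.284,0.006,0,-1],[0,0,2.5,0.284,0.006,0,-1],[0,0,2.5,0.284,0.006,0,-1]],
  ],
)

```text
time_s: 7.15
position: [0.4599, 0.1668, 0.0461]
tcp_rot: [[0.18, 0.984, -0.001], [0.984, -0.18, -0.001], [-0.001, -0.001, -1.0]]
force: [-0.4, -0.5, 1.8]
opening: 0.117
```

```bash
cat >> h.py <<'E'
def mark(im,lo,hi,C,radii=(62,64,66,68),thr=25):
  g=cv2.cvtColor(im,6).astype(np.float32);out=[]
  for rr in radii:
    t=np.arange(lo,hi,.25);th=np.radians(t)
    q=np.c_[C[0]+rr/1e3*np.cos(th),C[1]+rr/1e3*np.sin(th),np.ones(len(t))]@H("top",.064).T
    q=(q[:,:2]/q[:,2:]).astype(np.float32)
    v=cv2.remap(g,q[None,:,0].copy(),q[None,:,1].copy(),1)[0]
    v=np.median(v)-v;v[v<thr]=0
    k=v.argmax();w=abs(t-t[k])<4
    out.append(round(float((t*v)[w].sum()/max(v[w].sum(),1)),2))
  return out
E
python3 - <<'E'
from h import *
b=capture("top");cv2.imwrite("pics/i0.png",b)
for C in((.5225,.157),(.5225,.1585)):
  print(mark(cv2.imread("pics/b.png"),10,50,C),mark(cv2.imread("pics/g0.png"),-30,15,C),mark(b,-40,0,C))
rowsto(169,.065,.045,5)
z=rect(b,"top",.064,.58,.14,.05,600);cv2.imwrite("pics/i.png",z)
E
```

```text
[30.14, 29.99, 29.9, 29.99] [-6.64, -6.62, -6.62, -6.77] [-18.93, -19.1, -19.33, -19.21]
[28.85, 28.82, 28.83, 28.83] [-8.03, -7.93, -7.94, -7.98] [-20.26, -20.28, -20.57, -20.43]
row [-0.014, 0.01, 0.113, 0.019, -0.023, 0.022] x 5 F [ 0.6 -0.1  0.5] M [ 0.09 -0.09  0.04] pos [0.4599 0.1672 0.0461] yaw y -10.43 op 0.112 t 7.2
```

View pics/i.png

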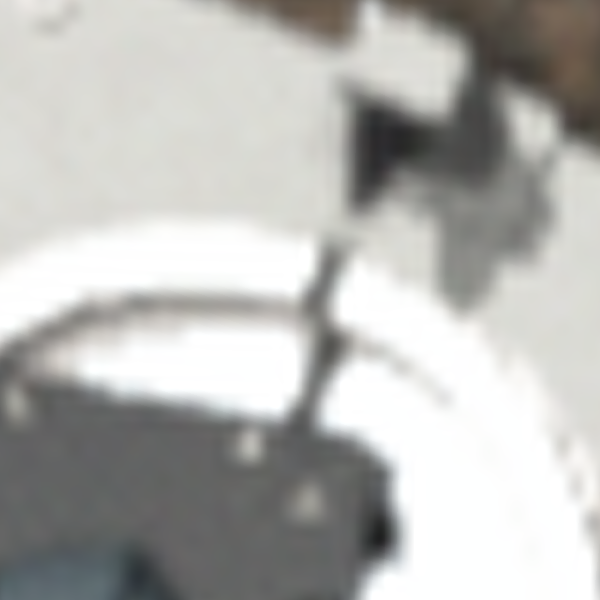

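In this crop the mark's outer end is at (333,243). The pointer tip, corrected for its height, is at (360,219). That leaves about 1.6° to go.

Request:
send_rows(
  moves=[
    [[0,0,0.8,0.09,0.001,0,-1],[0,0,0.8,0.09,0.001,0,-1],[0,0,0,0,0,0,-1],[0,0,0,0,0,0,-1],[0,0,0,0,0,0,-1]],
  ],
)

```text
time_s: 7.7
position: [0.4602, 0.1689, 0.0461]
tcp_rot: [[0.207, 0.978, -0.001], [0.978, -0.207, -0.0], [-0.0, -0.001, -1.0]]
force: [-2.1, 0.0, 3.8]
opening: 0.116
```

Run:
```python
from h import *
b=capture("top");cv2.imwrite("pics/j0.png",b)
for C in((.5225,.157),(.5225,.1585)): print(mark(b,-40,0,C))
rowsto(169,.065,.045,5)
# stand orientation: plate top z=.010 edges from first image
a=cv2.imread("pics/b.png");r=rect(a,"top",.010,.525,.155,.14,840)
hsv=cv2.cvtColor(r,cv2.COLOR_BGR2HSV);m=((hsv[...,2]>110)&(hsv[...,1]<40)).astype(np.uint8)
m=cv2.morphologyEx(m,cv2.MORPH_OPEN,np.ones((25,25)))
c=max(cv2.findContours(m,0,1)[0],key=cv2.contourArea);(cx,cy),wh,an=cv2.minAreaRect(c)
print("plate c",.665-cx/3000,.295-cy*0-0, "x",.525+.14-cy/3000,"y",.155+.14-cx/3000,np.array(wh)/3,an)
```

```text
[-20.96, -20.97, -21.35, -21.35]
[-22.3, -22.25, -22.46, -22.57]
row [-0.015, 0.006, -0.188, -0.015, -0.023, 0.021] x 5 F [-2.4 -0.4  3.7] M [-0.21  0.28  0.01] pos [0.4602 0.1689 0.0461] yaw y -11.94 op 0.115 t 7.75
plate c 0.5198064575195313 0.295 x 0.5342808227539063 y 0.14980645751953128 [186.54797363 213.63411458] 21.991130828857422
```

Request:
send_rows(
  moves=[
    [[0,0,0,0,0,0,-0.7],[0,0,0,0,0,0,-0.5],[0,0,0,0,0,0,-0.3],[0,0,0,0,0,0,-0.1],[0,0,0,0,0,0,-0.1]],
  ],
)

```text
time_s: 8.25
position: [0.4611, 0.1691, 0.046]
tcp_rot: [[0.207, 0.978, 0.0], [0.978, -0.207, 0.0], [0.0, 0.0, -1.0]]
force: [-0.3, -0.5, 0.5]
opening: 0.407
```

Request:
send_rows(
  moves=[
    [[0,0,0,0,0,-1.5,-0.1],[0,0,0,0,0,-2.5,-0.1],[0,0,0,0,0,-4,-0.1],[0,0,0,0,0,-4,-0.1],[0,0,0,0,0,-3,-0.1]],
  ],
)

```text
time_s: 8.75
position: [0.4614, 0.1692, 0.1983]
tcp_rot: [[0.207, 0.978, 0.002], [0.978, -0.207, 0.0], [0.001, 0.002, -1.0]]
force: [0.1, -0.6, -0.1]
opening: 0.45
```

Request:
send_rows(
  moves=[
    [[0,0,0,-3,-1,0,-0.1],[0,0,0,-4.5,-1,0,-0.1],[0,0,0,-4.5,0,0,-0.1],[0,0,0,-4.5,0,0,-0.1],[0,0,0,-4.5,0,0,-0.1]],
  ],
)

```text
time_s: 9.25
position: [0.3972, -0.0336, 0.1963]
tcp_rot: [[0.206, 0.978, 0.001], [0.978, -0.206, -0.0], [-0.0, 0.001, -1.0]]
force: [1.8, -0.0, -0.1]
opening: 0.454
```

Run:
```python
from h import *
b=capture("top");cv2.imwrite("pics/k0.png",b)
for C in((.5225,.157),(.5225,.1585)): print(mark(b,-40,0,C))
rowsto(169,.065,.045,5)
l=rect(b,"top",.064,.5225,.158,.1,400);z=rect(b,"top",.0675,.59,.135,.03,400)
cv2.imwrite("pics/k.png",np.hstack([l,z]))
```

```text
[-20.94, -20.96, -21.29, -21.33]
[-22.29, -22.18, -22.41, -22.55]
row [0.017, 0.051, -0.238, 4.334, 0.372, 3.016] x 5 F [-0.6 -2.8 -0.3] M [-0.15 -0.07 -0.01] pos [ 0.3971 -0.0398  0.1963] yaw y -12.19 op 0.448 t 9.3
```

View pics/k.png

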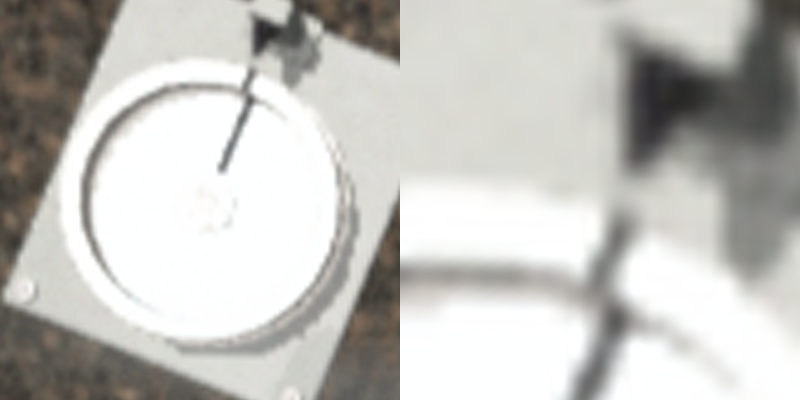

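```bash
cat > m.py <<'E'
from h import *
import sys
def webline(b,a0,name=""):
  # web mark at z=.038, dark ridge between r=20..55 along approx dir a0 ; centroid per radius
  g=cv2.cvtColor(b,6).astype(np.float32);C=np.array([.5225,.158])
  for z,r0,r1 in((.038,22,50),(.064,61.5,69)):
    d=np.array([np.cos(np.radians(a0)),np.sin(np.radians(a0))]);n=np.array([-d[1],d[0]])
    o=np.arange(-9,9.1,.25);P=[]
    for r in np.arange(r0,r1,.5):
      q=C+(r*d+o[:,None]*n)/1e3
      q=np.c_[q,np.ones(len(q))]@H("top",z).T;q=(q[:,:2]/q[:,2:]).astype(np.float32)
      v=cv2.remap(g,q[None,:,0].copy(),q[None,:,1].copy(),1)[0];v=np.percentile(v,75)-v;k=v.argmax()
      w=(abs(o-o[k])<4)&(v>20)
      if v[k]>40:P.append((r,(o*v)[w].sum()/v[w].sum()))
    P=np.array(P);s,i=np.polyfit(*P.T,1);print(name,z,"angle",round(a0+np.degrees(np.arctan(s)),2),"off at axis mm",round(i,2),"off at r70",round(i+70*s,2),"rms",round(np.std(P[:,1]-np.polyval([s,i],P[:,0])),2),len(P))
E
python3 - <<'E'
from m import *
webline(cv2.imread("pics/b.png"),29,"before");webline(cv2.imread("pics/k0.png"),-21.5,"now")
k=cv2.imread("pics/k0.png")
# plate edges: project line segs via LSD
r=rect(k,"top",.010,.535,.15,.14,840);g=cv2.GaussianBlur(cv2.cvtColor(r,6),(0,0),3)
L=cv2.createLineSegmentDetector().detect(g)[0][:,0]
for x1,y1,x2,y2 in L:
  l=np.hypot(x2-x1,y2-y1)
  if l>150: print("seg mm",round(l/3),"dir",round(np.degrees(np.arctan2(-(x2-x1),-(y2-y1)))%90,2), [int(i) for i in(x1,y1,x2,y2)])
# predicted pointer points vs image
for ang in(-20,-22,-24):
  for C in((.5225,.157),(.5225,.1585)):
    u=np.array([np.cos(np.radians(ang)),np.sin(np.radians(ang))])
    q=P("top")@np.r_[np.array(C)+.076*u,.071,1];print(ang,C,"tip px",np.round(q[:2]/q[2],2))
cv2.imwrite("pics/l.png",cv2.resize(k[185:225,260:300],(600,600),interpolation=0))
E
```

```text
before 0.038 angle 28.33 off at axis mm 0.65 off at r70 -0.17 rms 0.11 56
before 0.064 angle 27.78 off at axis mm 1.6 off at r70 0.11 rms 0.07 15
now 0.038 angle -22.35 off at axis mm 0.67 off at r70 -0.37 rms 0.11 56
now 0.064 angle -25.33 off at axis mm 3.9 off at r70 -0.79 rms 0.1 15
seg mm 196 dir 67.81 [277, 52, 55, 596]
seg mm 192 dir 67.63 [537, 793, 757, 259]
seg mm 60 dir 67.48 [448, 126, 281, 56]
seg mm 68 dir 67.43 [754, 251, 567, 173]
seg mm 171 dir 67.76 [58, 602, 533, 796]
-20 (0.5225, 0.157) tip px [274.56 200.59]
-20 (0.5225, 0.1585) tip px [273.95 200.6 ]
-22 (0.5225, 0.157) tip px [275.57 200.95]
-22 (0.5225, 0.1585) tip px [274.96 200.96]
-24 (0.5225, 0.157) tip px [276.56 201.34]
-24 (0.5225, 0.1585) tip px [275.95 201.35]
```

View pics/l.png

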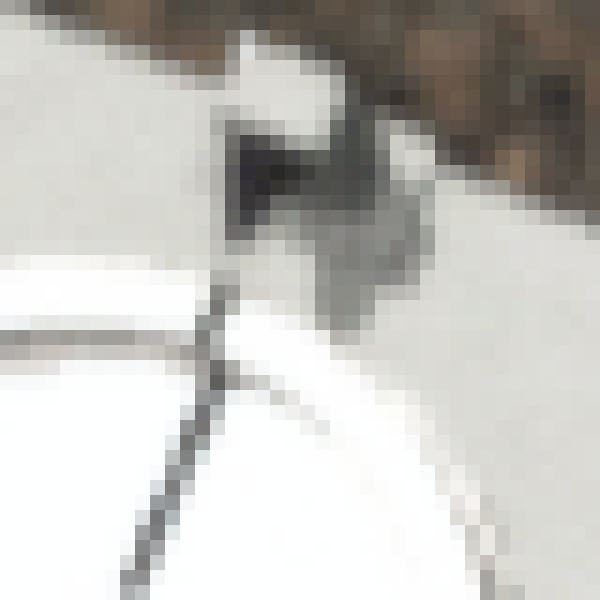

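The plate edges put the pointer at -22.35°. The mark's line on the web reads -22.35° and its rim end about -22.4°. The tip pixel, about (275.3, 200.7), also fits -22.4°. The pulley is released and the gripper is clear of it, so I'll let the arm settle and hand in.

Request:
send_rows(
  moves=[
    [[0,0,0,0,0,0,-0.1],[0,0,0,0,0,0,-0.1],[0,0,0,0,0,0,-0.1],[0,0,0,0,0,0,-0.1],[0,0,0,0,0,0,-0.1]],
  ],
)

```text
time_s: 9.8
position: [0.3978, -0.031, 0.196]
tcp_rot: [[0.205, 0.979, -0.0], [0.979, -0.205, 0.0], [0.0, -0.0, -1.0]]
force: [0.6, 1.7, -0.5]
opening: 0.448
```

Run:
```python
from m import *
b=capture("top");webline(b,-21.5,"final")
k=cv2.imread("pics/b.png");print("small pulley diff",np.abs(b[195:255,365:430].astype(int)-k[195:255,365:430]).mean())
s=readout.read_state();print(s['time_s'],s['force'],s['position']);print(bot.hand_in())
```

```text
final 0.038 angle -22.35 off at axis mm 0.68 off at r70 -0.37 rms 0.12 56
final 0.064 angle -24.89 off at axis mm 3.35 off at r70 -0.8 rms 0.09 15
small pulley diff 2.3866666666666667
9.85 [-0.18168669 -0.05468375  0.14740102] [ 0.39782736 -0.03123746  0.19601459]
the job is handed in; nothing more can be done
None
```

I gripped the big pulley by its rim wall, turned it about 51° clockwise (seen from above) to its pointer, let go and moved the arm clear. I handed the job in at 9.85 s.

- **Alignment:** the last picture puts the mark at -22.35°. The pointer is at about -22.4°, taken from the stand's plate edges and its tip position; the plate edges only count if the pointer is square to the stand.
- **Disagreement:** a line fitted to the short stretch of mark on the rim's top read -24.9°. I set it aside because it covers only 8 mm. The mark's position on the rim, taken about the fitted axis, gave about -22.4°.
- **Small pulley and forces:** the arm never touched the small pulley, and its picture is unchanged apart from a small average difference (2.4 of 255). The reported forces stayed under 6 N.

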